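# Close the slide case and hold it against the reader

### The arm

A 6-joint arm with a two-finger parallel gripper is mounted at the origin on the work surface. World frame = base frame: x ahead of the robot, y to its left, z up, the work surface at z = 0. Lengths are in m, angles in degrees, forces in N, time in s.
With the tool pointing down it reaches from about 0.3 to 0.75 m from the base axis. Payload 8.5 kg.
Tool frame: the origin (TCP) lies midway between the tips of the shut fingers; the grasp point (between the pads) lies 19 mm behind it; z points along the fingers, y is the direction in which the jaws open and shut (so a half turn about z gives the same grasp; the last joint's range is limited). The gripper opens to 85 mm and grips with 20 to 120 N. Pads are 22 mm wide; open, the fingers measure 114 mm over their backs; the gripper's body (76 mm by 85 mm) begins 54 mm behind the grasp point. The pads swing forward as they close: fully open they stand 13 mm farther back than shut.
Start: joints at [-76.335, 21.807, 74.336, -0, 83.858, -12.336], TCP at [0.241, -0.494, 0.196] pointing down, gripper open.
Joint ranges: [-178.18, 178.18], [-50.72, 133.34], [12.68, 142.11], [-81.47, 261.47], [9.98, 163.14], [-165.26, 165.26]. Speed limits (degrees/s): [136.94, 136.94, 180, 180, 180, 180].

### API

Orientations are given as a 3x3 rotation matrix whose columns are the frame's x, y, z axes.
In Python, from rig import env, viewer, ticket gives the robot as it stands. The module is installed in compiled form; this text tells all that it offers.
- The arm moves only by the shell command python3 -m pendant 'ROWS' [FORCE]. ROWS is JSON, a list of rows, each a list of 3 entries, a list of its own where there are three numbers: the shift along the world's x, y, z in mm, then the turn about the world's z in rad, then the opening, from -1 (shut) to 1 (fully open). A call has 1 to 12 rows; each row shifts and turns the pose as measured when the row begins; what a row does not reach is not made up. A row lasts 1/8 s, in which the tool goes at most 62.5 mm and 10.7 degrees, less where a joint would pass 70% of its speed; a pose out of reach is approached as far as the arm can. A call with a gripper value outside its range is refused whole. The fingers move at their own pace and stop on an object; FORCE is the grip in N (left out, the last holds). Time passes only in rows, so rows that do not move let the fingers close. It gives the time, the measured TCP pose, the force and the opening at its end, in the units of the state.
- env.observe(): the state, without advancing time (a new reading comes with each control period).
- viewer.get_image(name): name is "scene" or "top"; returns (picture, depth): 480x640x3 uint8, red, green, blue; 480x640 float32, m along the optical axis (not along the pixel's ray), 0 where there is no reading.
- viewer.camera_params(name): a dict with "fx", "fy", "cx", "cy" (pixels), "rvec" (rotation vector, rad) and "tvec" (3), from world to camera coordinates, as OpenCV has them. Camera axes: x right, y down, z forward; pixel columns grow to the right and rows downward; lengths in m; the calibration is good to about 2 mm. A picture is of the moment at which its call begins. camera_params takes no time and is no camera call.
- ticket.close_job(): hands the job in, once; it reports no verdict.
The state is a dict: "time_s": time; "q": joint angles; "qvel": joint speeds; "joint_efforts": joint torques, N m; "position": TCP position; "tool_rot": TCP orientation; "ft_force": force on the tool from outside, world axes, zero at the start; "wrist_torque": the same for the moment, N m; "grip_width": finger opening in m.
Only numpy, scipy, OpenCV 4.12 (cv2) and the standard library are available. Lean on these libraries where they do the work, as an engineer would, in place of code of your own. Each camera call takes 0.05 s, during which the arm holds its last target. There are 200 camera calls.

### The job

Lower the hinged lid of the blue slide case gently until it is fully closed, without slamming it. Then bring the case to the white desktop reader with its papered end (the end away from the hinge) square to the front face and centred on the dark window (marked by the black strip on top), and with one diagonal push press it firmly against that face and down onto the table at once, roughly 10 N each way; the program finishes while still holding this push, so do not let go. Leave the other things on the bench where they are.

Things in the scene. Friction and masses are not known exactly. Their poses are not given: they have to be found in the camera images.
- slide_case: standing on the table (top at z = 0): loose blue tray of glass slides with an orange hinged lid, 0.3 to 0.5 kg. Tray 84 mm (own x) x 56 mm (own y) x 28 mm high on four slippery glide feet (friction about 0.25); 39 mm high when closed, lid flush on all sides. Origin: centre of the underside. Own +x points from the hinged end to the papered end (at the start away from the robot, within 0.35 rad).
- case_center (a point): centre of the closed slide case, 19.5 mm above its underside; axes as the case's
- case_front (a point): point on the papered end face of the slide case, 42 mm along own +x from the centre, 19.5 mm above the underside
- case_lid (a joint): lid angle in rad: 0 = closed, growing as it swings up and back towards the hinged end (the robot's side); 1.57 is upright; starts 0.9 to 1.45 open. The hinge runs along the case's own y and is slightly stiff (about 0.02 N m): the lid stays wherever it is left and must be pushed all the way down; no latch
- lid_hinge (a point): the hinge line at mid width: on the case's own -x end (42 mm behind the centre), 28.5 mm above the underside; axes are the lid's own (x along the lid to its free edge, z out of its outer face)
- lid_edge (a point): middle of the lid's free edge on its outer (top) face. The orange lid is 84 mm long from hinge to free edge, 56 mm wide, 10.5 mm thick. On its outer face, 66 to 78 mm from the hinge, a black ridge 36 mm wide (across) and 8 mm high, for a finger to push or pull on
- reader: white desktop reader, fixed, 110 x 160 (wide) x 45 mm high. Its upright polished (slippery) front face is the fence and looks towards the robot (within 0.25 rad), with a dark window 46 mm wide in its middle; a black strip of that width on top of the reader, at the front edge, marks it. Origin at the foot of that face below the middle of the window; own +x points into the reader, y along the face
- oil_bottle: amber oil bottle, 34 mm across, 75 mm tall, standing on the table to the robot's left; a bystander
- petri_dish: clear round dish, 94 mm across, 16 mm high, to the robot's right; a bystander
- beaker: glass beaker, 68 mm across, 90 mm tall, to the robot's right; a bystander
- spare_case: closed green slide case without ridge, 84 x 56 x 37 mm, to the robot's left; a bystander, not the case to read
- stain_jar: white ceramic jar, 60 mm across, 60 mm tall, far left; a bystander

How it is judged (in metres and radians):
On the way, in this order (a step that is already met when the one before it is completed fails the run):
1. the lid is fully closed (value of joint case_lid below 0.06 rad), for 0.3 s.
2. the closed case is pressed against the reader's face, centred on the window, and down onto the table (value of joint case_lid below 0.06 rad and x of case_front in the frame of reader between -0.004 and 0.003 m and y of case_front in the frame of reader between -0.012 and 0.012 m and angle between the x axis of case_center and the x axis of reader, either way round below 0.07 rad and angle between case_center's own z axis and vertical below 0.05 rad and height (world z) of case_center between 0.0165 and 0.0225 m and contact force between slide_case and reader above 3 N and contact force between slide_case and table above 7 N), for 0.5 s.
At the end, for the whole second after the job is handed in: Lid within 0.06 rad of closed; papered end on the reader's face (4 mm), centred within 12 mm, square within 0.07 rad, flat on the table; robot still pressing: at least 3 N case on reader and 7 N case on table (weight included), at rest through the last second (all of step 2 and linear speed of slide_case below 0.02 m/s and (contact force between slide_case and the fingers above 3 N or contact force between slide_case and the arm above 3 N)); the arm keeps its last pose, push and grip.
It fails at once if the lid is slammed (faster than 4 rad/s) (velocity of joint case_lid below -4 rad/s).
It fails at once if a bystander is disturbed (moved over 15 mm) (distance of any of oil_bottle, petri_dish, beaker, spare_case, stain_jar from where it was at the start of the episode above 0.015 m).
It also fails if it takes over 58 s, if anything falls off the work surface, if the arm or the gripper's body presses on something with over 40 N, if the wrist force passes 120 N, or if a joint passes its speed limit or range.

## Working session

There is one attempt and no reset: what is moved stays moved. The work goes in short steps, Python scripts to look and compute and a shell command to move; the robot and the scene stay as the last step left them, time stands still between calls to the robot, and variables do not carry over. Pictures are saved under pics/ and viewed, about 8 in all and at most 12, crops included, and the job is handed in when it is done.

```bash
mkdir -p pics
cat > h.py <<'E'
from rig import env, viewer, ticket
import numpy as np, cv2
def snap(n,f):
    im,d=viewer.get_image(n); cv2.imwrite(f'pics/{f}.png',im[:,:,::-1]); np.savez(f'pics/{f}.npz',d=d,im=im); return im,d
def pt(n,d,u,v):
    p=viewer.camera_params(n);R=cv2.Rodrigues(np.array(p['rvec'],float))[0];z=np.asarray(d)[v,u]
    c=np.array([(u-p['cx'])/p['fx']*z,(v-p['cy'])/p['fy']*z,z]);return R.T@(c-np.array(p['tvec']).ravel())
def cloud(n,d):
    p=viewer.camera_params(n);R=cv2.Rodrigues(np.array(p['rvec'],float))[0]
    v,u=np.mgrid[:480,:640];c=np.stack([(u-p['cx'])/p['fx']*d,(v-p['cy'])/p['fy']*d,d],-1)
    return (c-np.array(p['tvec']).ravel())@R
E
python3 - <<'E'
from h import *
snap('top','t0');snap('scene','s0')
s=env.observe();print(s['time_s'],s['position'],s['tool_rot'],s['grip_width'],s['ft_force'])
E
```

```text
0.1 [ 0.24104951 -0.49403229  0.19519009] [[ 8.98781284e-01  4.38397209e-01 -3.03022433e-04]
 [ 4.38397225e-01 -8.98780451e-01  1.25468754e-03]
 [ 2.77700878e-04 -1.26053388e-03 -9.99999167e-01]] 0.08553734102642016 [0.22247315 0.3300407  0.43740847]
```

View pics/t0.png

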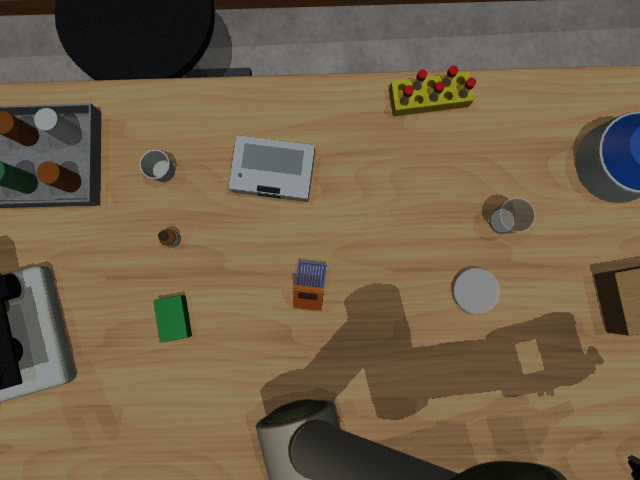

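View pics/s0.png

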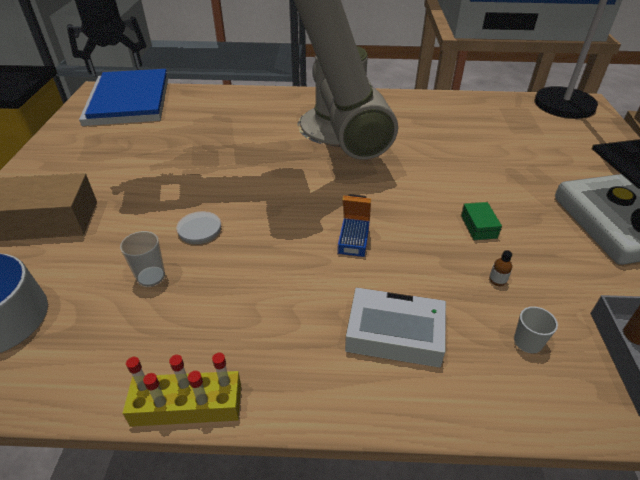

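Top view: the open case is at about (310,285), with its lid standing on the robot side. The reader's front edge runs (230,190)–(308,200), with the strip at (268,190). The bystanders are well to the sides. Next I'll measure with the depth image.

```bash
python3 - <<'E'
from h import *
np.set_printoptions(precision=4,suppress=True)
f=np.load('pics/t0.npz');im=f['im'];P=cloud('top',f['d']);hsv=cv2.cvtColor(im,cv2.COLOR_RGB2HSV)
print(viewer.camera_params('top'))
def reg(m,name):
    q=P[m];print(name,len(q),q.min(0),q.max(0),np.median(q,0));return q
Y,X=np.mgrid[:480,:640]
box=lambda u0,u1,v0,v1:(X>=u0)&(X<u1)&(Y>=v0)&(Y<v1)
q=reg(box(215,330,120,215)&(P[:,:,2]>.038)&(P[:,:,2]<.052),'reader top')
r=cv2.minAreaRect((q[:,:2]*1000).astype(np.float32));print(r,cv2.boxPoints(r))
s=reg(box(250,285,180,200)&(im.max(2)<60)&(P[:,:,2]>.03),'strip')
r=cv2.minAreaRect((s[:,:2]*1000).astype(np.float32));print(r)
b=box(280,340,250,320)
blue=reg(b&(hsv[:,:,0]>100)&(hsv[:,:,0]<135)&(hsv[:,:,1]>80)&(P[:,:,2]>.01),'blue')
r=cv2.minAreaRect((blue[:,:2]*1000).astype(np.float32));print(r,cv2.boxPoints(r))
o=reg(b&(hsv[:,:,0]<18)&(hsv[:,:,1]>180)&(P[:,:,2]>.02),'orange')
for u,v in [(297,262),(326,264),(296,287),(325,289),(295,307),(321,309),(308,296),(308,304),(308,290)]: print(u,v,pt('top',f['d'],u,v))
f=np.load('pics/s0.npz');im=f['im'];Q=cloud('scene',f['d']);hsv=cv2.cvtColor(im,cv2.COLOR_RGB2HSV)
m=box(335,380,190,225)&(hsv[:,:,0]<18)&(hsv[:,:,1]>180)&(Q[:,:,2]>.02)
q=Q[m];print('orange s',len(q),q.min(0),q.max(0))
E
python3 - <<'E'
import cv2
a=cv2.imread('pics/t0.png')[240:330,270:350];b=cv2.imread('pics/s0.png')[180:270,325:405]
cv2.imwrite('pics/c0.png',cv2.hconcat([cv2.resize(x,(400,450),interpolation=cv2.INTER_CUBIC) for x in (a,b)]))
E
```

```text
{'fx': 527.1902197516504, 'fy': 527.1902197516504, 'cx': 320.55931888602225, 'cy': 242.6895201663104, 'rvec': array([ 2.1437, -2.1987,  0.0917]), 'tvec': array([0.0293, 0.5885, 1.0281])}
reader top 4340 [0.6777 0.0224 0.0385] [0.8095 0.1956 0.0514] [0.7423 0.1086 0.0452]
((743.1900024414062, 108.87178039550781), (160.23284912109375, 110.95716094970703), 81.13679504394531) [[676.0299  38.2599]
 [785.6621  21.1641]
 [810.3501 179.4836]
 [700.7179 196.5795]]
strip 140 [0.685  0.0938 0.0305] [0.7041 0.1397 0.0499] [0.6954 0.1164 0.0453]
((695.044677734375, 116.40888977050781), (45.514068603515625, 14.245465278625488), 82.22941589355469)
blue 115 [0.4927 0.0066 0.0107] [0.5534 0.0653 1.0776] [0.5379 0.0324 0.0273]
((523.317138671875, 34.10011672973633), (58.93772506713867, 53.99494934082031), 82.5986099243164) [[492.7484   8.3546]
 [546.2935   1.399 ]
 [553.8859  59.8456]
 [500.3408  66.8013]]
orange 548 [0.4555 0.0084 0.0321] [0.505  0.0714 1.0776] [0.4784 0.0417 0.075 ]
297 262 [0.553  0.0637 0.0004]
326 264 [0.5467 0.0045 0.0145]
296 287 [0.5012 0.0611 0.106 ]
325 289 [ 0.4966  0.0078 -0.0013]
295 307 [0.4627 0.0677 0.0341]
321 309 [0.4577 0.0167 0.0399]
308 296 [0.4842 0.0394 0.1048]
308 304 [0.4684 0.0413 0.0565]
308 290 [0.4951 0.039  0.1093]
orange s 518 [0.4574 0.0015 0.0285] [1.2516 0.0701 0.6777]
```

View pics/c0.png

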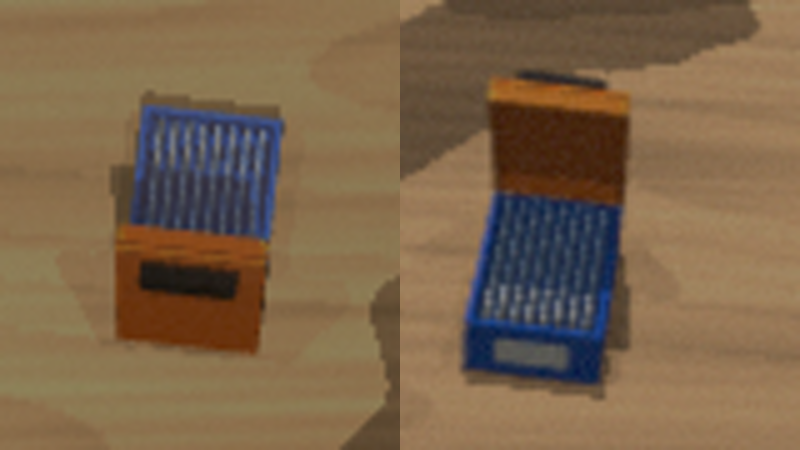

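The measurements agree with the given sizes:

| Item | Position (m) | Yaw or angle (rad) |
|---|---|---|
| Case centre | (0.506, 0.037) | yaw −0.13 |
| Lid | – | about 1.16 open |
| Reader origin | (0.688, 0.117) | yaw −0.155 |

Now I'll move behind the lid with the fingers shut.

```bash
python3 -m pendant '[[[16,45,0],-0.1,-1],[[16,45,0],-0.1,-1],[[16,45,0],-0.1,-1],[[16,45,0],-0.1,-1],[[16,45,0],-0.1,-1],[[16,45,0],-0.085,-1],[[16,45,0],0,-1],[[16,45,0],0,-1],[[16,45,0],0,-1],[[16,45,0],0,-1],[[16,45,0],0,-1],[[16,45,0],0,-1]]'
```

```text
time_s: 1.6
position: [0.4342, 0.0624, 0.1921]
tool_rot: [[0.988, -0.157, -0.0], [-0.157, -0.988, 0.006], [-0.001, -0.006, -1.0]]
ft_force: [0.0, -0.3, -0.8]
grip_width: 0.0004
```

```bash
python3 -m pendant '[[[-4,-12,-40],0.02,-1],[[0,-4,-45],0,-1],[[0,0,-18],0,-1],[[0,0,0],0,-1]]'
python3 - <<'E'
from h import *
im,_=snap('scene','s1');cv2.imwrite('pics/c1.png',cv2.resize(im[150:280,300:440,::-1],None,fx=5,fy=4.5,interpolation=2))
E
```

```text
time_s: 2.1
position: [0.4301, 0.0502, 0.086]
tool_rot: [[0.992, -0.128, -0.0], [-0.128, -0.992, 0.006], [-0.001, -0.006, -1.0]]
ft_force: [0.7, -0.1, 1.1]
grip_width: 0.0002
```

View pics/c1.png

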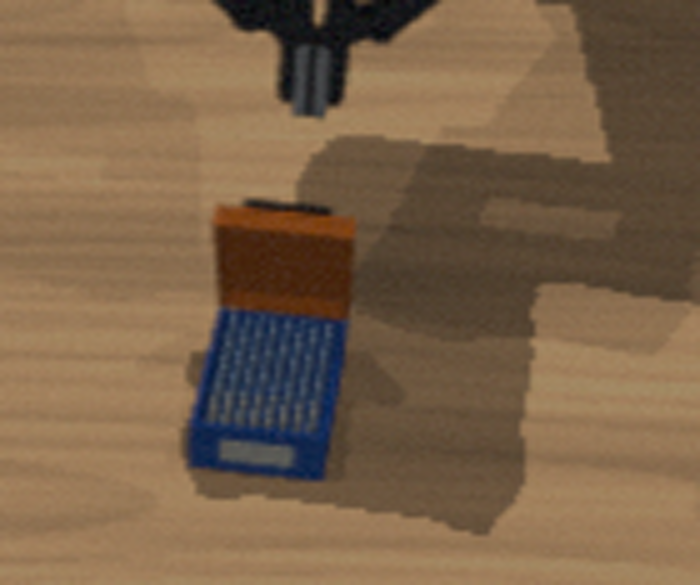

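The gripper tip is behind the lid at crop (310,110), which is (362,174) in the full image. I'll check this against the projected pose.

Run:
```python
from h import *
p=viewer.camera_params('scene');K=np.array([[p['fx'],0,p['cx']],[0,p['fy'],p['cy']],[0,0,1]])
X=np.array([[.43,.05,.086],[.488,.039,.11],[.4644,.042,.0285],[.548,.031,.028],[.508,.03,.108]])
print(cv2.projectPoints(X,np.array(p['rvec']),np.array(p['tvec']),K,None)[0].round(1), env.observe()['position'])
f=np.load('pics/s1.npz')
for u,v in [(358,197),(350,199),(362,198),(350,215),(362,172)]:print(u,v,pt('scene',f['d'],u,v))
```

```text
[[[359.9 186.8]]

 [[355.5 194. ]]

 [[354.9 218.1]]

 [[349.8 244.6]]

 [[351.  200.8]]] [0.4305764  0.050104   0.08667432]
358 197 [0.49261216 0.0440495  0.1062321 ]
350 199 [0.49793023 0.02819445 0.10473648]
362 198 [0.49581823 0.05191891 0.10645729]
350 215 [0.46061268 0.0313866  0.03351262]
362 172 [0.44307958 0.05144677 0.13233671]
```

Run:
```python
from h import *
np.set_printoptions(precision=3,suppress=True)
f=np.load('pics/s1.npz')
for v in range(162,192,2):print(v,pt('scene',f['d'],362,v),f['im'][v,362])
snap('top','t1');d=np.load('pics/t1.npz');P=cloud('top',d['d'])
s=env.observe();print(s['position'],s['q'],s['qvel'],s['grip_width'],s['ft_force'])
```

```text
162 [0.44  0.05  0.154] [28 32 33]
164 [0.441 0.05  0.15 ] [31 34 34]
166 [0.445 0.05  0.148] [34 34 37]
168 [0.442 0.051 0.141] [40 39 40]
170 [0.441 0.051 0.136] [38 34 38]
172 [0.443 0.051 0.132] [46 43 45]
174 [0.439 0.052 0.125] [43 44 48]
176 [ 0.261  0.063 -0.002] [152 123  88]
178 [ 0.272  0.063 -0.001] [165 132  94]
180 [0.283 0.063 0.001] [162 136  98]
182 [0.293 0.062 0.002] [162 128  91]
184 [ 0.297  0.063 -0.001] [127 100  71]
186 [ 0.306  0.062 -0.001] [107  86  64]
188 [ 0.314  0.062 -0.001] [108  86  62]
190 [ 0.322  0.062 -0.001] [102  81  61]
[0.431 0.05  0.087] [ -9.33   17.514 101.873   0.391  60.509  87.858] [ 0.019 -0.834 -0.74   0.04  -0.113 -0.064] -0.00028662961014992955 [-0.141  0.414 -0.082]
```

Run:
```python
from h import *
np.set_printoptions(precision=3,suppress=True)
snap('scene','s2');f=np.load('pics/s2.npz');P=cloud('scene',f['d'])
for v in range(170,194,2):print(v,pt('scene',f['d'],361,v),f['im'][v,361])
d=np.load('pics/t1.npz');P=cloud('top',d['d'])
m=(P[:,:,2]>.1)&(P[:,:,2]<.3)&(P[:,:,0]>.4)&(P[:,:,0]<.5)
q=P[m];print(len(q),q.min(0),q.max(0)); print(env.observe()['time_s'])
```

```text
170 [0.444 0.049 0.138] [42 41 40]
172 [0.442 0.049 0.132] [34 37 34]
174 [0.442 0.05  0.127] [34 31 36]
176 [ 0.261  0.061 -0.002] [156 129  95]
178 [ 0.272  0.061 -0.001] [162 131  95]
180 [ 0.277  0.061 -0.004] [162 135  97]
182 [ 0.288  0.06  -0.002] [163 128  93]
184 [ 0.294  0.06  -0.003] [158 124  88]
186 [ 0.305  0.06  -0.001] [128 102  75]
188 [ 0.313  0.06  -0.001] [110  89  64]
190 [0.324 0.06  0.   ] [104  82  60]
192 [ 0.33   0.06  -0.001] [110  87  65]
822 [0.4   0.003 0.1  ] [0.5   0.608 0.208]
2.25
```

Run:
```python
import cv2
a=cv2.imread('pics/s2.png')[60:240,270:450];cv2.imwrite('pics/c2.png',cv2.resize(a,(600,600),interpolation=2))
```

```text
(no output)
```

View pics/c2.png

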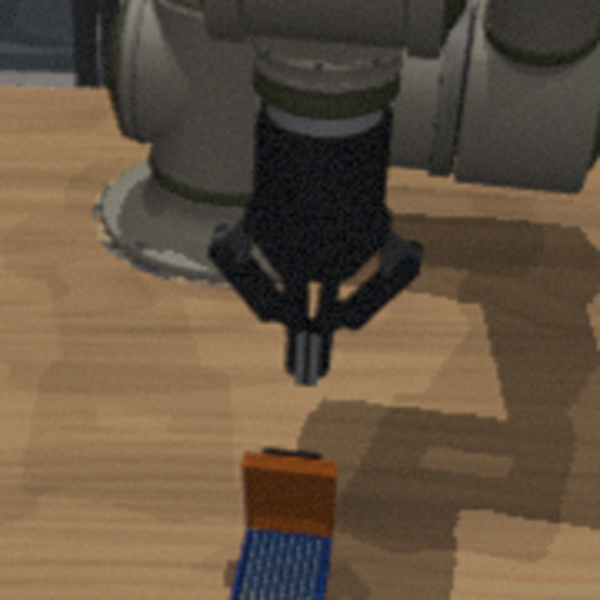

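Run:
```python
from h import *
np.set_printoptions(precision=3,suppress=True)
f=np.load('pics/s2.npz')
for u,v in [(362,100),(362,125),(362,140),(355,143),(358,150),(358,156),(358,165),(359,173),(362,91),(362,84)]:print(u,v,pt('scene',f['d'],u,v))
p=viewer.camera_params('scene');print(p)
R=cv2.Rodrigues(p['rvec'])[0];print('cam',-R.T@p['tvec'])
```

```text
362 100 [0.46  0.041 0.296]
362 125 [0.466 0.044 0.25 ]
362 140 [0.443 0.047 0.205]
355 143 [0.444 0.034 0.199]
358 150 [0.446 0.04  0.185]
358 156 [0.441 0.041 0.169]
358 165 [0.439 0.043 0.146]
359 173 [0.44  0.046 0.127]
362 91 [0.471 0.04  0.317]
362 84 [0.465 0.039 0.327]
{'fx': 474.63633395301304, 'fy': 474.63633395301304, 'cx': 325.6950867669251, 'cy': 244.60690149605725, 'rvec': array([ 1.702,  1.77 , -0.764]), 'tvec': array([ 0.037, -0.353,  1.379])}
cam [1.252 0.001 0.678]
```

Fingertips at crop (307,383), full image (362,175). The depth puts them at z≈0.122, but the reported TCP is z = 0.087, so image and state disagree by about 35 mm in z. I'll settle it by touching the table behind the case.

```bash
python3 -m pendant '[[[-20,0,0],0,-1],[[-20,0,-10],0,-1],[[0,0,-20],0,-1],[[0,0,-15],0,-1],[[0,0,-10],0,-1],[[0,0,0],0,-1]]'
python3 - <<'E'
from h import *
np.set_printoptions(precision=3,suppress=True)
snap('scene','s3');f=np.load('pics/s3.npz');P=cloud('scene',f['d'])
m=(abs(P[:,:,1]-.053)<.012)&(P[:,:,0]>.38)&(P[:,:,0]<.43)&(P[:,:,2]>.01)&(P[:,:,2]<.15);v,u=np.nonzero(m)
print('tip low',v.max() if len(v) else None, np.sort(P[m][:,2])[:8], P[m].mean(0))
print(env.observe()['position'],env.observe()['ft_force'])
E
```

```text
time_s: 3.0
position: [0.3943, 0.0492, 0.0366]
tool_rot: [[0.992, -0.128, 0.017], [-0.129, -0.992, 0.003], [0.017, -0.005, -1.0]]
ft_force: [0.4, 0.4, 0.2]
grip_width: 0.0002
tip low 185 [0.072 0.073 0.073 0.074 0.075 0.075 0.076 0.076] [0.404 0.052 0.111]
[0.395 0.049 0.037] [ 0.639  0.864 -0.035]
```

```bash
python3 -m pendant '[[[0,0,-15],0,-1],[[0,0,-10],0,-1],[[0,0,-5],0,-1],[[0,0,-4],0,-1]]'; python3 -m pendant '[[[0,0,-4],0,-1],[[0,0,-4],0,-1]]'
```

```text
time_s: 3.55
position: [0.3965, 0.0489, 0.0038]
tool_rot: [[0.991, -0.128, 0.023], [-0.128, -0.992, 0.002], [0.023, -0.005, -1.0]]
ft_force: [-0.0, 0.6, -0.4]
grip_width: -0.0001
time_s: 3.8
position: [0.3967, 0.0488, -0.0044]
tool_rot: [[0.991, -0.128, 0.024], [-0.128, -0.992, 0.002], [0.023, -0.005, -1.0]]
ft_force: [-0.2, 0.1, 0.7]
grip_width: 0.0
```

```bash
python3 -m pendant '[[[0,0,-8],0,-1],[[0,0,-8],0,-1],[[0,0,-5],0,-1]]'; for i in 1 2; do python3 -m pendant '[[[0,0,-3],0,-1],[[0,0,-3],0,-1]]';done
```

```text
time_s: 4.18
position: [0.3968, 0.0488, -0.0268]
tool_rot: [[0.991, -0.128, 0.024], [-0.128, -0.992, 0.002], [0.023, -0.005, -1.0]]
ft_force: [0.7, 0.2, 1.2]
grip_width: 0.0
time_s: 4.42
position: [0.3967, 0.0488, -0.0335]
tool_rot: [[0.991, -0.128, 0.023], [-0.128, -0.992, 0.002], [0.023, -0.005, -1.0]]
ft_force: [0.1, -0.1, 0.5]
grip_width: -0.0004
time_s: 4.68
position: [0.397, 0.0488, -0.036]
tool_rot: [[0.991, -0.127, 0.027], [-0.127, -0.992, 0.001], [0.026, -0.004, -1.0]]
ft_force: [-20.0, 0.3, 106.2]
grip_width: 0.0
```

The table is at reported z ≈ −0.0345 (contact was stiff at 106 N, so I'll be gentle from here). That confirms true z = reported z + 0.035, so I'll use this offset. Next I'll back off and set up behind the lid.

```bash
python3 -m pendant '[[[0,0,20],0,-1],[[0,0,40],0,-1],[[10,0,30],0,-1],[[20,-2,0],0,-1],[[14,-2,0],0,-1],[[0,0,0],0,-1]]'
```

```text
time_s: 5.42
position: [0.4419, 0.0448, 0.0581]
tool_rot: [[0.991, -0.127, 0.029], [-0.127, -0.992, 0.0], [0.029, -0.004, -1.0]]
ft_force: [0.0, -0.7, 0.6]
grip_width: -0.0002
```

```bash
python3 -m pendant '[[[10,-1.5,-4],0,-1],[[8,-1,0],0,-1],[[8,-1,-1],0,-1],[[5,-0.5,-1.5],0,-1],[[5,-0.5,-1.5],0,-1],[[5,-0.5,-3],0,-1],[[5,-0.5,-3],0,-1],[[5,-0.5,-4],0,-1],[[4,-0.5,-4],0,-1]]';python3 - <<'E'
from h import *
im,_=snap('scene','s4');cv2.imwrite('pics/c4.png',cv2.resize(im[130:280,290:440,::-1],None,fx=4,fy=4,interpolation=2))
E
```

```text
time_s: 6.55
position: [0.4988, 0.0381, 0.0334]
tool_rot: [[0.992, -0.127, 0.026], [-0.127, -0.992, 0.001], [0.026, -0.004, -1.0]]
ft_force: [0.3, 0.7, 0.5]
grip_width: 0.0001
```

View pics/c4.png

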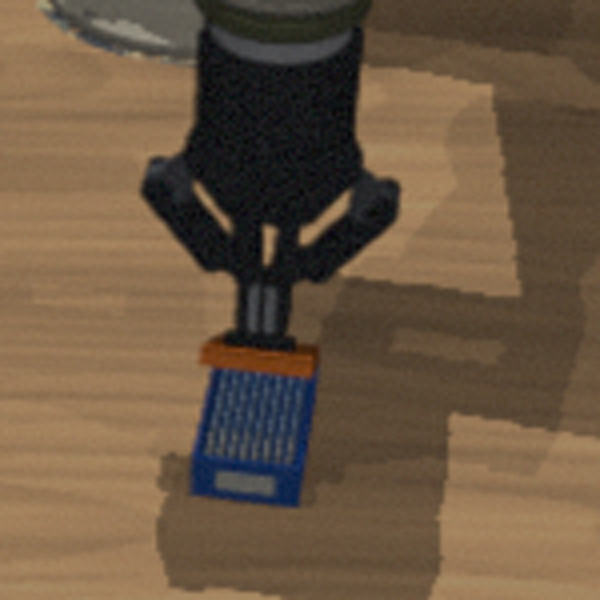

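The lid is following the finger: its edge is at crop y≈350, the finger sits behind the ridge, and the case hasn't moved. I'll continue down the arc.

```bash
python3 -m pendant '[[[3.5,-0.5,-5],0,-1],[[3,-0.5,-5],0,-1],[[2.5,-0.5,-5],0,-1],[[2,0,-5],0,-1],[[1,0,-4],0,-1]]'; python3 -m pendant '[[[0,0,-1.5],0,-1],[[0,0,-1.5],0,-1]]'
```

```text
time_s: 7.22
position: [0.5118, 0.0364, 0.0073]
tool_rot: [[0.992, -0.127, 0.026], [-0.127, -0.992, 0.001], [0.025, -0.004, -1.0]]
ft_force: [0.3, -0.4, 0.1]
grip_width: -0.0001
time_s: 7.48
position: [0.5117, 0.0365, 0.0039]
tool_rot: [[0.992, -0.127, 0.025], [-0.127, -0.992, 0.001], [0.025, -0.004, -1.0]]
ft_force: [0.3, -0.7, 0.1]
grip_width: -0.0003
```

```bash
python3 -m pendant '[[[0,0,-0.8],0,-1]]'; python3 -m pendant '[[[0,0,-0.8],0,-1]]'; python3 -m pendant '[[[0,0,-0.8],0,-1]]'
```

```text
time_s: 7.6
position: [0.5118, 0.0364, 0.0034]
tool_rot: [[0.992, -0.127, 0.026], [-0.127, -0.992, 0.001], [0.025, -0.004, -1.0]]
ft_force: [-2.2, 0.5, 8.9]
grip_width: 0.0001
time_s: 7.72
position: [0.5119, 0.0364, 0.0033]
tool_rot: [[0.992, -0.127, 0.026], [-0.127, -0.992, 0.001], [0.026, -0.004, -1.0]]
ft_force: [-3.6, 0.5, 12.1]
grip_width: -0.0002
time_s: 7.85
position: [0.5119, 0.0364, 0.0033]
tool_rot: [[0.992, -0.127, 0.027], [-0.127, -0.992, 0.001], [0.027, -0.004, -1.0]]
ft_force: [-2.9, 0.0, 9.9]
grip_width: -0.0
```

Contact at 10 N with the tip at lid-top height, so the lid is closed. Next: lift, open and look from above.

```bash
python3 -m pendant '[[[0,0,0],0,-1],[[0,0,0],0,-1],[[-2,0,8],0,-1],[[0,0,30],0,0],[[0,0,40],0,1],[[-50,0,20],0,1],[[-50,0,0],0,1],[[0,0,0],0,1]]'
python3 - <<'E'
from h import *
np.set_printoptions(precision=4,suppress=True)
im,d=snap('top','t5');P=cloud('top',d);hsv=cv2.cvtColor(im,cv2.COLOR_RGB2HSV)
Y,X=np.mgrid[:480,:640];b=(X>270)&(X<350)&(Y>240)&(Y<340)
m=b&((hsv[:,:,0]<14)&(hsv[:,:,1]>170)|(im.max(2)<40))&(P[:,:,2]>.033)&(P[:,:,2]<.055);q=P[m]
print(len(q),q.min(0),q.max(0),np.median(q[:,2]))
r=cv2.minAreaRect((q[:,:2]*1000).astype(np.float32));print(r,cv2.boxPoints(r))
cv2.imwrite('pics/c5.png',cv2.resize(im[150:350,210:410,::-1],None,fx=3,fy=3,interpolation=2))
E
```

```text
time_s: 8.85
position: [0.4064, 0.0365, 0.1062]
tool_rot: [[0.992, -0.127, 0.029], [-0.127, -0.992, 0.0], [0.028, -0.004, -1.0]]
ft_force: [0.6, -0.9, 0.2]
grip_width: 0.0851
865 [0.4654 0.007  0.033 ] [0.5332 0.0693 0.045 ] 0.03853423572759814
((500.70098876953125, 39.012943267822266), (55.55257034301758, 66.46671295166016), 82.22608184814453) [[464.0159  15.9872]
 [529.8718   6.9966]
 [537.386   62.0387]
 [471.5302  71.0293]]
```

View pics/c5.png

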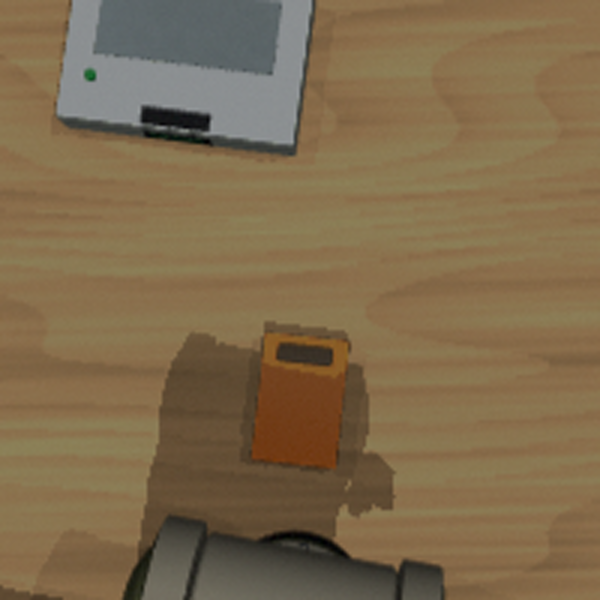

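The lid is closed and flush. Case corners in the crop are (264,332), (350,338), (338,468) and (250,460), which puts its centre at about (0.509, 0.038) with yaw −0.136. Next I'll go over it and descend around its sides.

```bash
python3 -m pendant '[[[50,0.5,0],-0.009,1],[[50,0.5,0],0,1],[[2.5,0,-30],0,1],[[0,0,-30],0,1],[[0,0,-30],0,1]]'
```

```text
time_s: 9.52
position: [0.5216, 0.0364, 0.0163]
tool_rot: [[0.99, -0.137, 0.042], [-0.137, -0.991, -0.002], [0.042, -0.003, -0.999]]
ft_force: [1.1, -0.5, 0.6]
grip_width: 0.0853
```

```bash
python3 -m pendant '[[[-11,1.5,0],0,1],[[0,0,-20],0,1],[[0,0,-15],0,1],[[0,0,-8],0,1],[[0,0,-5],0,1]]'
```

```text
time_s: 10.15
position: [0.5124, 0.038, -0.0304]
tool_rot: [[0.99, -0.136, 0.045], [-0.136, -0.991, -0.003], [0.045, -0.003, -0.999]]
ft_force: [-0.0, -0.2, 0.3]
grip_width: 0.0854
```

```bash
python3 -m pendant '[[[-2,0,-3],0,1],[[0,0,0],0,0],[[0,0,0],0,-0.5],[[0,0,0],0,-1],[[0,0,0],0,-1],[[0,0,0],0,-1],[[0,0,0],0,-1],[[0,0,0],0,-1]]' 40
python3 - <<'E'
from h import *
im,_=snap('scene','s6');cv2.imwrite('pics/c6.png',cv2.resize(im[150:350,290:490,::-1],None,fx=3,fy=3,interpolation=2))
E
```

```text
time_s: 11.15
position: [0.5109, 0.038, -0.0323]
tool_rot: [[0.99, -0.136, 0.047], [-0.136, -0.991, -0.003], [0.047, -0.003, -0.999]]
ft_force: [0.6, 0.7, -1.7]
grip_width: 0.0553
```

View pics/c6.png

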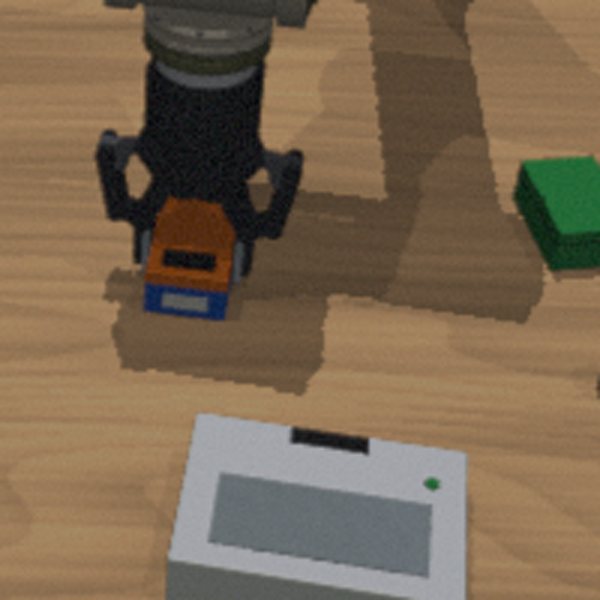

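The case is gripped, with the pads on both sides and the papered front at crop (185,300). I'll lift it slightly and carry it to about 15 mm short of the reader.

```bash
python3 -m pendant '[[[0,0,4],0,-1],[[10,8,1],-0.019,-1],[[12,9,0],0,-1],[[12,9,0],0,-1],[[12,9,0],0,-1],[[12,9,0],0,-1],[[12,9,0],0,-1],[[12,9,0],0,-1],[[10,8,0],0,-1],[[8,4,0],0,-1],[[0,0,0],0,-1]]'
```

```text
time_s: 12.58
position: [0.6139, 0.117, -0.0289]
tool_rot: [[0.988, -0.152, 0.041], [-0.152, -0.988, -0.003], [0.041, -0.003, -0.999]]
ft_force: [0.1, 0.1, -3.8]
grip_width: 0.0558
```

Run:
```python
from h import *
a,_=snap('scene','s7');b,_=snap('top','t7')
cv2.imwrite('pics/c7.png',cv2.hconcat([cv2.resize(a[210:330,330:450,::-1],(400,400),interpolation=2),cv2.resize(b[150:290,200:340,::-1],(400,400),interpolation=2)]))
```

```text
(no output)
```

View pics/c7.png

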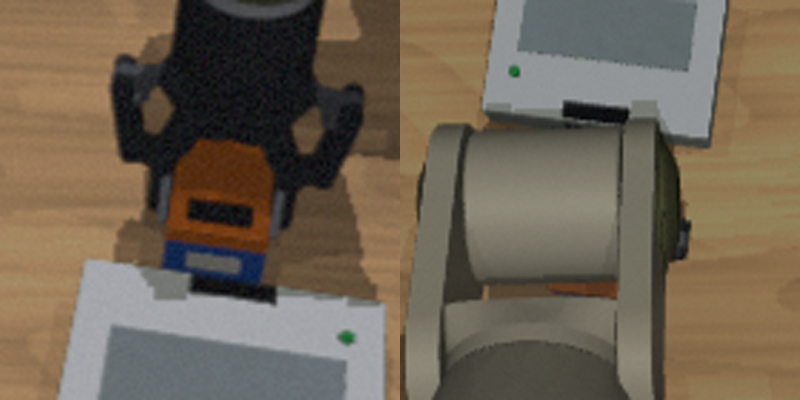

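Run:
```python
from h import *
np.set_printoptions(precision=4,suppress=True)
f=np.load('pics/s7.npz');P=cloud('scene',f['d']);im=f['im']
p=viewer.camera_params('scene');R=cv2.Rodrigues(p['rvec'])[0];C=-R.T@p['tvec']
def ray(u,v,z):
    r=R.T@np.array([(u-p['cx'])/p['fx'],(v-p['cy'])/p['fy'],1]);return C+r*(z-C[2])/r[2]
cv=lambda a,b:(330+a*.3,210+b*.3)
for n,a,b,z in [('lidL',168,235,.042),('lidR',268,250,.042),('stripL',191,275,.045),('stripR',277,287,.045),('ridgeL',188,206,.05),('ridgeR',252,215,.05),('readerL',86,260,.045),('readerR',385,305,.045)]:print(n,ray(*cv(a,b),z))
hsv=cv2.cvtColor(im,cv2.COLOR_RGB2HSV);Y,X=np.mgrid[:480,:640];b=(X>375)&(X<418)&(Y>245)&(Y<300)
for n,m in [('blue',(hsv[:,:,0]>100)&(hsv[:,:,0]<135)&(hsv[:,:,1]>100)),('orange',(hsv[:,:,0]<15)&(hsv[:,:,1]>170))]:
    q=P[b&m];q=q[(q[:,0]>.55)&(q[:,0]<.72)&(q[:,2]<.06)]
    print(n,len(q),np.median(q,0),np.percentile(q,3,axis=0),np.percentile(q,97,axis=0))
    if n=='blue':print(np.polyfit(q[:,1],q[:,0],1))
print('reader seen', [pt('scene',f['d'],u,v) for u,v in [(365,292),(440,305)]])
```

```text
lidL [0.6573 0.086  0.042 ]
lidR [0.6661 0.1398 0.042 ]
stripL [0.6886 0.0964 0.045 ]
stripR [0.6951 0.1414 0.045 ]
ridgeL [0.6425 0.097  0.05  ]
ridgeR [0.6478 0.1317 0.05  ]
readerL [0.6803 0.0407 0.045 ]
readerR [0.7051 0.1966 0.045 ]
blue 194 [0.6538 0.1145 0.0219] [0.648  0.0875 0.0061] [0.694  0.1385 0.0457]
[0.1469 0.6403]
orange 751 [0.6204 0.1181 0.0412] [0.5837 0.0899 0.0341] [0.6559 0.1427 0.0437]
reader seen [array([0.6876, 0.0571, 0.0433]), array([0.7126, 0.1862, 0.044 ])]
```

Both estimates agree: the case is square to the face and needs about +33 mm in x and +5.5 mm in y to reach it. I'll approach to a few mm short and set it down.

```bash
python3 -m pendant '[[[6,1.2,0],0,-1],[[6,1.2,0],0,-1],[[6,1.2,0],0,-1],[[5,1,0],0,-1],[[2,0.5,0],0,-1],[[0,0,0],0,-1]]'; python3 -m pendant '[[[0,0,-1.5],0,-1],[[0,0,-1],0,-1]]'
```

```text
time_s: 13.42
position: [0.6396, 0.1215, -0.0289]
tool_rot: [[0.987, -0.153, 0.039], [-0.153, -0.988, -0.003], [0.039, -0.003, -0.999]]
ft_force: [-0.1, 0.8, -4.7]
grip_width: 0.0555
time_s: 13.68
position: [0.6393, 0.1215, -0.0316]
tool_rot: [[0.988, -0.153, 0.039], [-0.153, -0.988, -0.003], [0.039, -0.003, -0.999]]
ft_force: [-0.3, 0.5, -4.1]
grip_width: 0.0557
```

```bash
for i in 1 2 3; do python3 -m pendant '[[[0,0,-0.7],0,-1]]' | grep -E 'pos|ft'; done
python3 - <<'E'
from h import *
np.set_printoptions(precision=4,suppress=True)
snap('scene','s8');f=np.load('pics/s8.npz');P=cloud('scene',f['d']);im=f['im']
cv2.imwrite('pics/c8.png',cv2.resize(im[220:320,340:440,::-1],(600,600),interpolation=2))
E
```

```text
position: [0.6392, 0.1215, -0.0322]
ft_force: [-2.1, 0.0, 1.7]
position: [0.6393, 0.1215, -0.0322]
ft_force: [-3.5, -0.6, 5.3]
position: [0.6394, 0.1215, -0.0323]
ft_force: [-4.2, -0.2, 4.7]
```

View pics/c8.png

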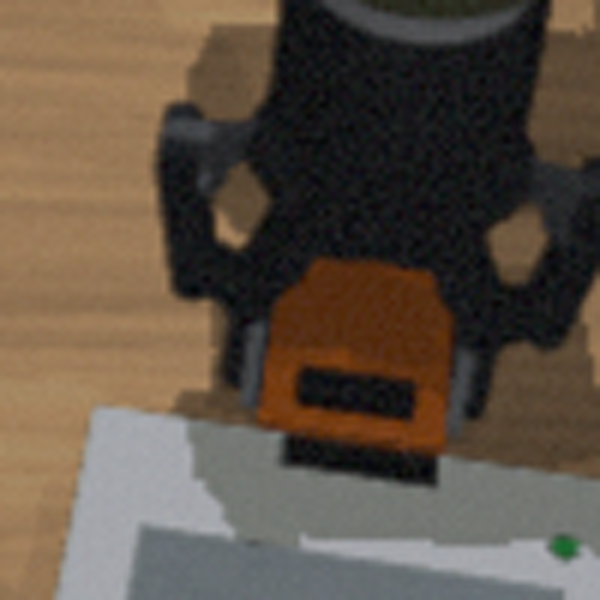

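The case sits on the table with its front edge just short of the strip. Its front-edge centre is at crop x≈352 against about 360 for the strip, so it is about 2.5 mm off to the right. I'll close in with a small +y correction.

```bash
python3 -m pendant '[[[1.5,0.5,0.5],0,-1],[[2,0.5,0],0,-1]]'; for i in 1 2 3; do python3 -m pendant '[[[1.2,0.2,0],0,-1]]' | grep -E 'pos|ft'; done
```

```text
time_s: 14.35
position: [0.643, 0.1225, -0.0322]
tool_rot: [[0.987, -0.153, 0.04], [-0.153, -0.988, -0.003], [0.04, -0.003, -0.999]]
ft_force: [-2.4, -0.1, 0.4]
grip_width: 0.0553
position: [0.6444, 0.1227, -0.0322]
ft_force: [-3.3, 1.3, 1.6]
position: [0.6457, 0.1229, -0.0322]
ft_force: [-2.0, -1.7, 1.9]
position: [0.647, 0.1231, -0.0322]
ft_force: [-1.9, -0.1, -0.2]
```

```bash
for i in 1 2 3 4; do python3 -m pendant '[[[0.9,0.1,0],0,-1]]' | grep -E 'pos|ft'; done
```

```text
position: [0.648, 0.1233, -0.0321]
ft_force: [-1.7, -0.1, 1.4]
position: [0.6488, 0.1233, -0.0322]
ft_force: [-5.6, -1.0, 2.7]
position: [0.6486, 0.1234, -0.0322]
ft_force: [-9.6, -2.3, 6.2]
position: [0.6485, 0.1234, -0.0322]
ft_force: [-7.5, -2.0, 3.5]
```

Face contact came at x≈0.6487, matching the prediction of 0.6485. Now the diagonal push.

```bash
for i in 1 2; do python3 -m pendant '[[[1.1,-0.15,-0.9],0,-1]]' | grep -E 'pos|ft'; done
python3 - <<'E'
from h import *
s=env.observe();print(s['ft_force'],s['position'])
a,_=snap('scene','s9');b,_=snap('top','t9')
cv2.imwrite('pics/c9.png',cv2.hconcat([cv2.resize(a[220:320,340:440,::-1],(500,500),interpolation=2),cv2.resize(b[100:280,180:300,::-1],(300,500))]))
s=env.observe();print(s['ft_force'],s['position'],s['tool_rot'])
E
```

```text
position: [0.6483, 0.1234, -0.0324]
ft_force: [-13.7, 1.0, 13.2]
position: [0.6482, 0.1234, -0.0323]
ft_force: [-11.9, -1.6, 11.9]
[-11.90923047  -1.55415678  11.8842802 ] [ 0.64817837  0.12342759 -0.03232641]
[-11.25475604  -1.26862252  10.11154829] [ 0.64816993  0.12342908 -0.03232904] [[ 9.87736471e-01 -1.53335719e-01  2.94078551e-02]
 [-1.53293463e-01 -9.88173784e-01 -3.69947331e-03]
 [ 2.96273328e-02 -8.53927237e-04 -9.99560649e-01]]
```

View pics/c9.png

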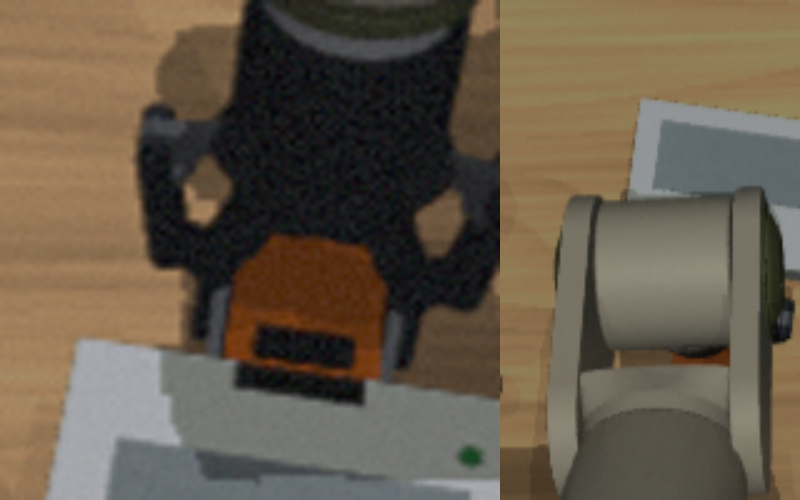

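The front edge is against the face and the ridge centre (304) matches the strip centre (299) to within about 2 mm. I'll hold the push with camera calls and check force, flatness and drift.

Run:
```python
from h import *
np.set_printoptions(precision=4,suppress=True)
Q=[]
Y,X=np.mgrid[:480,:640]
for i in range(14):
    im,d=viewer.get_image('scene');P=cloud('scene',d);hsv=cv2.cvtColor(im,cv2.COLOR_RGB2HSV)
    m=(X>384)&(X<418)&(Y>265)&(Y<297)&(hsv[:,:,0]<15)&(hsv[:,:,1]>170);q=P[m];Q.append(q[(q[:,2]<.055)&(q[:,2]>.025)])
    if i%4==0 or i==13:s=env.observe();print(round(s['time_s'],2),s['ft_force'],s['position'],s['grip_width'])
q=np.vstack(Q);A=np.c_[q[:,:2]-q[:,:2].mean(0),np.ones(len(q))];c=np.linalg.lstsq(A,q[:,2],rcond=None)[0]
print('lid plane slope x,y, mean z',c,q.min(0),q.max(0))
# bystanders
a=np.load('pics/t0.npz')['im'].astype(int);b=np.load('pics/t9.npz')['im'].astype(int);D=abs(a-b).max(2)
for n,(u0,u1,v0,v1) in dict(jar=(138,178,145,185),bottle=(155,183,225,250),spare=(150,194,290,345),beaker=(485,540,195,238),dish=(450,503,265,318)).items():print(n,np.percentile(D[v0:v1,u0:u1],90))
```

```text
15.62 [-12.31    -0.5201  11.0349] [ 0.6482  0.1234 -0.0323] 0.0553755017786701
15.82 [-11.6788  -0.861   10.5893] [ 0.6482  0.1234 -0.0323] 0.05570017154372058
16.02 [-12.2935  -0.9599  10.8648] [ 0.6482  0.1234 -0.0323] 0.05580159359345376
16.23 [-12.373   -0.1975  10.722 ] [ 0.6482  0.1234 -0.0323] 0.05512608014439387
16.27 [-12.2806   0.2226  10.8242] [ 0.6482  0.1234 -0.0323] 0.05562030890610621
lid plane slope x,y, mean z [ 0.0142 -0.0028  0.0383] [0.6158 0.0933 0.0331] [0.6948 0.1535 0.0492]
jar 6.0
bottle 5.0
spare 47.0
beaker 5.0
dish 6.0
```

Run:
```python
from h import *
for n in 't0','t9':
    h=cv2.cvtColor(np.load(f'pics/{n}.npz')['im'],cv2.COLOR_RGB2HSV)[280:350,140:205]
    v,u=np.nonzero((h[:,:,0]>45)&(h[:,:,0]<80)&(h[:,:,1]>120));print(n,len(u),u.mean(),v.mean())
ticket.close_job();print(env.observe()['ft_force'])
```

```text
t0 1360 32.143382352941174 38.07279411764706
t9 1343 32.01712583767684 38.013402829486225
the job is handed in; nothing more can be done
the job is handed in; nothing more can be done
```

The lid is closed, and the case is pressed against the reader's front face and down onto the table. I handed the job in at about 16.3 s with the push still held.

- **Lid:** I lowered it slowly with the shut fingers until a 10 N contact at lid-top height showed it was closed. I then gripped the case by its sides, carried it to the reader and made the diagonal push.
- **Push:** it held steady for over 0.6 s at about 12 N into the face and 11 N down, with no movement of the tool.
- **Position:** the case is centred on the window to about 2 mm and square to the face within about 0.01 rad. The depth image shows the lid flat within about 0.015 rad at 38 mm height.
- **Bystanders:** none moved. The spare case's image patch changed, but its outline stayed within 0.2 pixels, so that was the arm's shadow.

Some readings disagreed or went wrong along the way:
- **Height reading:** the reported tool height was about 35 mm lower than the camera showed. I touched the table to settle it; the camera was right, and I corrected for that offset afterwards.
- **Hard touch:** that table touch briefly reached 106 N at the wrist, close to the 120 N limit.
- **Tool tilt:** the tool also drifted 1.7–2.7° off vertical. I left it, because the case still lay flat.

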